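# Build up the idler axle

## Task

Build up the tall axle, the one with the square foot: slip on the wide flat washer first, then the bearing, then the plain sleeve and last the hexagon nut, each lying flat and fully home on the one below. Lower each part down the axle rather than letting it drop, and leave the tin and the small bin where they are.

Things in the scene. Friction and masses are not known exactly. Their poses are not given: they have to be found in the camera images.
- washer: Wide flat plain steel ring lying flat on the bench: 62 mm outside diameter, 10 mm thick, bore 30 mm; the widest and thinnest of the four loose rings. Origin: centre of its underside, its z axis points up. About 0.16 kg.
- bearing: Ball bearing lying flat on the bench: steel ring 54 mm outside diameter, 14 mm thick, bore 30 mm, with a black rubber seal between its races. Origin: centre of its underside, its z axis points up. About 0.2 kg.
- sleeve: Plain thin-walled steel tube standing on end on the bench: 38 mm outside diameter, 22 mm tall, bore 30 mm. The narrowest and tallest loose ring. Origin: centre of its underside, its z axis points up. About 0.09 kg.
- nut: Large steel hexagon nut lying flat on the bench: 46 mm across flats (53 mm across corners), 14 mm thick, smooth bore 30 mm, so it slips on without turning. Origin: centre of its underside, its z axis points up; its x axis stands square to one pair of flats, the other pairs lie at 60 degrees to it. About 0.14 kg.
- axle: The tall axle, fixed to the bench: dark square steel foot 80 x 80 mm, 12 mm thick, with an upright round steel axle 24 mm in diameter in its middle. Its top is 74 mm above the bench; the last 10 mm taper to 10 mm diameter. Origin: on its centre line at bench level, its z axis points up. The four parts on it stand from 12 to 72 mm above the bench.
- short_axle: A short axle for another job, fixed to the bench, not part of this one: dark round steel foot 76 mm in diameter and 12 mm thick, upright 24 mm axle whose top is 42 mm above the bench. Origin: on its centre line at bench level, its z axis points up.
- tin: Bystander: closed round grey tin, 64 mm in diameter, 58 mm tall, standing loose. Origin: centre of its underside.
- bin: Bystander: small open square grey plastic bin 80 x 80 mm, 42 mm tall, with small fittings in it, standing loose. Origin: centre of its underside.
Mind the look-alikes: they are no part of the job. Leave any green look-alike of the bearing alone. What is shaped like the nut but pink is not meant.

How it is judged:
By the outcome, as a careful person would: the job done as asked, in the order asked, and still so for the second after the job is handed in, with the robot touching nothing.
It also fails if it takes over 104 s, if anything falls off the work surface, if the arm or the gripper's body presses on something with over 40 N, if the wrist force passes 120 N, or if a joint passes its speed limit or range.

## Robot

A 7-joint arm with a two-finger parallel gripper is mounted at the origin on the work surface. World frame = base frame: x ahead of the robot, y to its left, z up, the work surface at z = 0. Lengths are in m, angles in rad, forces in N, time in s.
With the tool pointing down it reaches from about 0.35 to 0.9 m from the base axis. Payload 19.9 kg.
Tool frame: the origin (TCP) lies at the very end of the fingers, on their centre line; the grasp point (between the pads) lies manip.tcp_to_grasp behind it (manip.tcp_to_grasp is the distance from the TCP to the grasp point, in m); z points along the fingers, y is the line along which they close (so a half turn about z gives the same grasp; the last joint's range is limited). The gripper opens to 94 mm and grips with 3 to 60 N. Pads are 16 mm wide; open, the fingers measure 119 mm over their backs; the gripper's body (75 mm by 177 mm) begins 78 mm behind the grasp point.
Start: joints at [-1.371, 0.417, -0.01, 1.614, 0.005, 1.111, -0.053], TCP at [0.15, 0.607, 0.205] pointing down, gripper open.
Joint ranges: [-2.81, 2.81], [-0.39, 2.02], [-1.27, 1.25], [0.06, 2.57], [-1.19, 4.33], [0.19, 2], [-2.82, 2.82]. Speed limits (rad/s): [1.89, 1.89, 2.39, 2.39, 3.01, 3.01, 3.01].

## Interface

Orientations are given as a unit quaternion [x, y, z, w].
In Python, from rig import read_state, optics, job, manip gives the robot as it stands.
- The arm moves only by the tool servo_tool, never from a script. Its argument "moves" is a list that holds one entry, the list of rows, each a list of 7 numbers: the shift along the tool's x, y, z each as a share of 0.15 m, from -1 to 1, then the turn, a rotation vector about the tool's x, y, z each as a share of pi rad, from -1 to 1, then the gripper command: -1 is shut, 1 is fully open, values between are in proportion. A call has 1 to 5 rows; each row shifts and turns the commanded pose from where the row before left it, along the tool's axes as they then stand; what a row does not reach is not made up. A row lasts 1/10 s, in which the tool goes at most 50 mm and 8.59 degrees, less where a joint would pass 70% of its speed; a pose out of reach is approached as far as the arm can. A call with a number of a shift or a turn outside -1 to 1 is refused whole. A call with a gripper value outside its range is refused whole. The fingers move at their own pace and stop on an object; "newtons" is the grip in N (left out, the last holds). Time passes only in rows, so rows that do not move let the fingers close. It gives the time, the measured TCP pose, the force, the opening and the grip force at its end, in the units of the state.
- read_state(): the state, without advancing time (a new reading comes with each control period).
- optics.read_camera(name): name is "scene" or "top"; returns the picture (420x560x3 uint8, blue, green, red); there is no depth.
- optics.calibration(name): a dict with "fx", "fy", "cx", "cy" (pixels), "world_from_camera" (4x4, takes a point from camera to world coordinates). Camera axes: x right, y down, z forward; pixel columns grow to the right and rows downward; lengths in m; the calibration is good to about 2 mm. A picture is of the moment at which its call begins. calibration takes no time and is no camera call.
- job.sign_off(): hands the job in; it is judged then, once.
The state is a dict: "time": time; "joint_positions": joint angles; "qd": joint speeds; "effort": joint torques, N m; "position": TCP position; "tcp_rot": TCP orientation; "contact_force": force on the tool from outside, world axes, zero at the start; "ft_torque": the same for the moment, N m; "width": finger opening in m; "grasp_force": force on a finger pad.
Only numpy, scipy, OpenCV 4.12 (cv2) and the standard library are available. Lean on these libraries where they do the work, as an engineer would, in place of code of your own. Each camera call takes 0.05 s, during which the arm holds its last target. There are 200 camera calls.

## Working session

There is one attempt and no reset: what is moved stays moved. The work goes in short steps, Python scripts to look and compute and a tool call to move; the robot and the scene stay as the last step left them, time stands still between calls to the robot, and variables do not carry over. Pictures are saved under pics/ and viewed, at most 14 in all, crops included, and the job is handed in when it is done.

Besides the shell and the picture viewer there is one more tool, called after "Emit:" as name(argument=value, ...) on one line, values as JSON. servo_tool: Moves the arm, as the interface text tells. Its arguments: {"type":"object","properties":{"moves":{"type":"array","items":{"type":"array","items":{"type":"array","items":{"type":"number","minimum":-1,"maximum":1}}}},"newtons":{"type":"number"}},"required":["moves"]}

```bash
mkdir -p pics; ls; python3 - <<'E'
from rig import read_state, optics, job, manip
import cv2
s=read_state();print(s['time'],s['position'],s['tcp_rot'],s['width'],manip.tcp_to_grasp)
for n in('top','scene'):
    cv2.imwrite(f'pics/{n}0.png',optics.read_camera(n));c=optics.calibration(n);print(n,c)
E
```

```text
pics
0.0 [0.14961483 0.60646547 0.20486736] [ 1.20616201e-01  9.92699053e-01 -5.67553945e-04 -2.03814214e-05] 0.09393931914585363 0.0188
top {'fx': 419.6677571017137, 'fy': 419.6677571017137, 'cx': 281.2998775862725, 'cy': 210.17835691195256, 'world_from_camera': array([[ 7.90231545e-03, -9.97179452e-01,  7.46370763e-02,
         4.37167932e-01],
       [-9.99888149e-01, -8.82744756e-03, -1.20733261e-02,
        -7.82969193e-04],
       [ 1.26981275e-02, -7.45333208e-02, -9.97137674e-01,
         8.70035762e-01],
       [ 0.00000000e+00,  0.00000000e+00,  0.00000000e+00,
         1.00000000e+00]])}
scene {'fx': 397.3981810034498, 'fy': 397.3981810034498, 'cx': 283.43632556821774, 'cy': 214.32365320891927, 'world_from_camera': array([[-0.70692034,  0.46795407, -0.53036084,  0.88728483],
       [ 0.70707223,  0.44882042, -0.54645136,  0.41170485],
       [-0.01767736, -0.76130101, -0.64815761,  0.53449445],
       [ 0.        ,  0.        ,  0.        ,  1.        ]])}
```

View pics/top0.png

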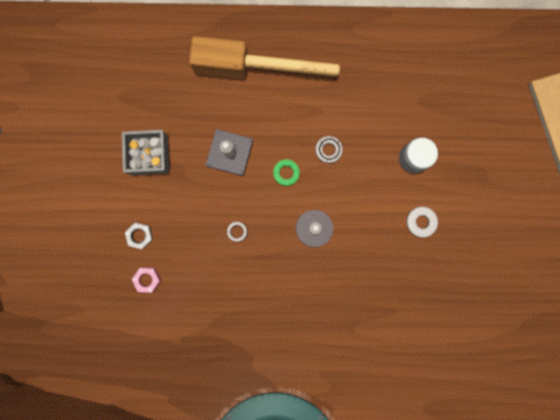

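View pics/scene0.png

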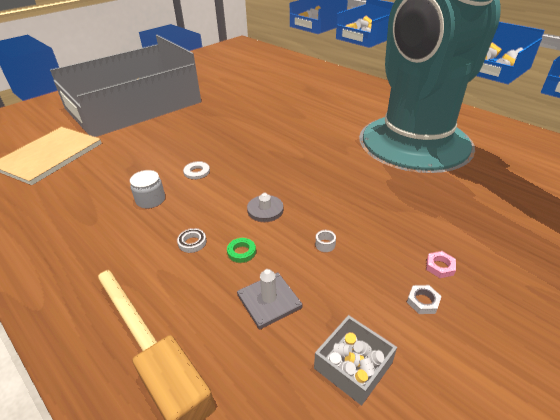

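The top view shows:
- **Nut:** steel hexagon at (138,236). The pink one at (146,281) is excluded.
- **Bearing:** steel with a black seal at (329,150). The green one at (286,172) is excluded.
- **Washer:** (423,222).
- **Sleeve:** (237,232).
- **Square-foot axle:** (230,152). The round-foot axle at (315,228) is not meant.

Next I'll enlarge crops of these to confirm.

```bash
cat > h.py <<'E'
import numpy as np, cv2
from rig import optics, read_state, manip
def ray(n,u,v,z):
    c=optics.calibration(n);T=c['world_from_camera']
    d=T[:3,:3]@np.array([(u-c['cx'])/c['fx'],(v-c['cy'])/c['fy'],1]);o=T[:3,3]
    return o+d*(z-o[2])/d[2]
def proj(n,p):
    c=optics.calibration(n);T=c['world_from_camera'];q=T[:3,:3].T@(np.asarray(p)-T[:3,3])
    return np.array([c['fx']*q[0]/q[2]+c['cx'],c['fy']*q[1]/q[2]+c['cy']])
E
python3 - <<'E'
import cv2,numpy as np
from h import *
im=cv2.imread('pics/top0.png')
tiles=[]
for nm,(u,v),r,zt in [('washer',(423,222),31,.01),('bearing',(329,150),27,.014),('sleeve',(237,232),19,.022),('nut',(138,236),24.5,.014),('axlefoot',(230,153),40,.012),('axletip',(227,147),5,.074)]:
    x0,y0=u-25,v-25
    c=im[y0:y0+50,x0:x0+50]
    hsv=cv2.cvtColor(c,cv2.COLOR_BGR2HSV)
    m=((hsv[...,1]<70)&(hsv[...,2]>60)).astype(np.uint8)
    k,l,st,ce=cv2.connectedComponentsWithStats(m)
    i=1+np.argmax(st[1:,4]); cs,_=cv2.findContours((l==i).astype(np.uint8),cv2.RETR_EXTERNAL,cv2.CHAIN_APPROX_NONE)
    cc=max(cs,key=cv2.contourArea); (a,b),R=cv2.minEnclosingCircle(cc); M=cv2.moments(cv2.convexHull(cc))
    ctr=np.array([M['m10']/M['m00']+x0,M['m01']/M['m00']+y0])
    box=cv2.minAreaRect(cc)
    print(nm,st[i],'hull ctr',ctr.round(2),'encl',round(a+x0,1),round(b+y0,1),round(R,1),box[1:],'world',ray('top',*ctr,zt).round(4))
    t=cv2.resize(c,(250,250),interpolation=cv2.INTER_CUBIC)
    for q in range(0,50,10): cv2.putText(t,str(x0+q),(q*5,8),0,.28,(0,255,255)); cv2.putText(t,str(y0+q),(0,q*5+4),0,.28,(0,255,255)); cv2.line(t,(q*5,10),(q*5,14),(0,255,255)); 
    tiles.append(t)
cv2.imwrite('pics/crop0.png',np.vstack([np.hstack(tiles[:3]),np.hstack(tiles[3:])]))
E
```

```text
washer [  9  10  31  31 634] hull ctr [421.94 221.7 ] encl 421.9 221.6 15.5 ((30.0, 30.0), 90.0) world [ 0.4803 -0.3011  0.01  ]
bearing [ 12  11  27  27 447] hull ctr [328.62 149.06] encl 328.5 149.0 13.5 ((26.0, 26.0), 90.0) world [ 0.629  -0.1081  0.014 ]
sleeve [ 15  15  20  20 192] hull ctr [236.59 231.29] encl 236.7 231.1 10.1 ((19.0, 19.0), 90.0) world [0.4572 0.0788 0.022 ]
nut [ 12  12  27  26 405] hull ctr [138.06 235.45] encl 138.1 235.5 13.8 ((25.0, 26.0), 90.0) world [0.4473 0.2789 0.014 ]
axlefoot [   1    2   47   45 1461] hull ctr [229.07 152.18] encl 229.0 152.0 25.9 ((38.64777755737305, 38.166019439697266), 15.52410888671875) world [0.6207 0.0978 0.012 ]
axletip [   4    8   46   42 1430] hull ctr [228.84 151.68] encl 228.5 151.5 25.7 ((38.678253173828125, 38.06431198120117), 15.255120277404785) world [0.6084 0.0912 0.074 ]
```

View pics/crop0.png

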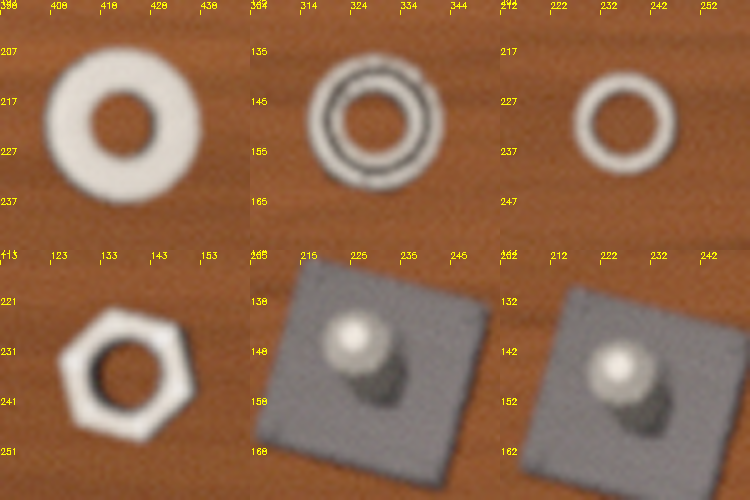

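Crops confirm the choices: steel washer (422,222), black-sealed steel bearing (329,149), sleeve (237,231) and steel nut (138,235). The square-foot axle has its tip at about (225.5,145). I'll cross-check with the scene camera and get the hex angle.

```bash
python3 - <<'E'
from h import *
P={}
for nm,uv,suv,zm in [('washer',(421.94,221.7),(197,170),.005),('bearing',(328.62,149.06),(191,240),.007),('sleeve',(236.59,231.29),(326,241),.011),('nut',(138.06,235.45),(425,299),.007),('foot',(229.07,152.18),None,.006)]:
    P[nm]=ray('top',*uv,zm); s=''
    if suv:
        im=cv2.imread('pics/scene0.png');x0,y0=suv[0]-22,suv[1]-22;c=im[y0:y0+44,x0:x0+44]
        h=cv2.cvtColor(c,cv2.COLOR_BGR2HSV);m=(h[...,1]<90).astype(np.uint8)
        k,l,st,ce=cv2.connectedComponentsWithStats(m);i=1+np.argmax(st[1:,4])
        cs,_=cv2.findContours((l==i).astype(np.uint8),0,1);hu=cv2.convexHull(max(cs,key=cv2.contourArea));M=cv2.moments(hu)
        u=np.array([M['m10']/M['m00']+x0,M['m01']/M['m00']+y0]);s=(u.round(1),st[i],'scene',ray('scene',*u,zm).round(4))
    print(nm,P[nm].round(4),s)
f=P['foot']
print('tip pred top',proj('top',[f[0],f[1],.074]),'z64',proj('top',[f[0],f[1],.064]),'scene',proj('scene',[f[0],f[1],.074]))
print('tip meas',ray('top',225.5,145,.074),ray('top',226.2,146.4,.064),ray('scene',267,271,.074))
im=cv2.imread('pics/top0.png')[210:262,112:164];h=cv2.cvtColor(cv2.resize(im,None,fx=4,fy=4,interpolation=2),cv2.COLOR_BGR2HSV);m=((h[...,1]<80)&(h[...,2]>90)).astype(np.uint8)
cs,_=cv2.findContours(m,0,1);c=max(cs,key=cv2.contourArea);hp=cv2.convexHull(c)[:,0]
best=[(sum(np.ptp(hp@[np.cos(np.radians(a+b)),np.sin(np.radians(a+b))]) for b in(0,60,120)),a) for a in np.arange(0,60,.5)]
print('hex flat normal image angle',min(best))
E
```

```text
washer [ 0.4806 -0.3028  0.005 ] (array([196.2, 169.6]), array([  8,  13,  27,  18, 357], dtype=int32), 'scene', array([ 0.4819, -0.3013,  0.005 ]))
bearing [ 0.6306 -0.109   0.007 ] (array([191.2, 240. ]), array([  8,  10,  29,  25, 515], dtype=int32), 'scene', array([ 0.6316, -0.1069,  0.007 ]))
sleeve [0.4574 0.0798 0.011 ] (array([325.1, 240.5]), array([ 11,  11,  21,  22, 371], dtype=int32), 'scene', array([0.4584, 0.0807, 0.011 ]))
nut [0.4474 0.2812 0.007 ] (array([423.6, 298.9]), array([  4,   8,  34,  29, 663], dtype=int32), 'scene', array([0.4479, 0.2816, 0.007 ]))
foot [0.622  0.0985 0.006 ] 
tip pred top [225.12745291 144.66521511] z64 [225.74831514 145.84862422] scene [266.64294124 270.24190261]
tip meas [0.62137707 0.09778499 0.074     ] [0.62094361 0.09761484 0.064     ] [0.62269386 0.10002794 0.074     ]
hex flat normal image angle (np.float64(305.38486505556403), np.float64(45.0))
```

Emit:
servo_tool(moves=[[[0, 0, 0, 0, 0, -0.0386, 1], [0, 0, 0, 0, 0, -0.0386, 1], [0, 0, 0, 0, 0, 0, 1]]])

```text
time: 0.4
position: [0.1497, 0.6066, 0.2051]
tcp_rot: [-0.002, 1.0, -0.0, -0.0]
contact_force: [-0.2, 0.1, -0.5]
width: 0.0941
grasp_force: 0.0
```

Emit:
servo_tool(moves=[[[-0.2667, -0.2, 0, 0, 0, 0, 1], [-0.2667, -0.2, 0, 0, 0, 0, 1], [-0.2667, -0.2, 0, 0, 0, 0, 1], [-0.2667, -0.2, 0, 0, 0, 0, 1], [-0.2667, -0.2, 0, 0, 0, 0, 1]]])

```text
time: 0.9
position: [0.3511, 0.4554, 0.2055]
tcp_rot: [0.002, 1.0, 0.0, -0.0]
contact_force: [1.7, 0.9, 0.0]
width: 0.094
grasp_force: 0.0
```

Emit:
servo_tool(moves=[[[-0.1733, -0.28, 0, 0, 0, 0, 1], [-0.1733, -0.28, 0, 0, 0, 0, 1], [-0.1733, -0.28, 0, 0, 0, 0, 1], [-0.1733, -0.28, 0, 0, 0, 0, 1], [-0.1733, -0.28, 0, 0, 0, 0, 1]]])

```text
time: 1.4
position: [0.4806, 0.2452, 0.2056]
tcp_rot: [0.002, 1.0, 0.0, 0.0]
contact_force: [1.0, 0.6, 0.5]
width: 0.0943
grasp_force: 0.0
```

Emit:
servo_tool(moves=[[[0, -0.32, 0, 0, 0, 0, 1], [0, -0.32, 0, 0, 0, 0, 1], [0, -0.32, 0, 0, 0, 0, 1], [0, -0.32, 0, 0, 0, 0, 1], [0, -0.32, 0, 0, 0, 0, 1]]])

```text
time: 1.9
position: [0.4797, 0.0052, 0.2056]
tcp_rot: [0.002, 1.0, 0.0, 0.0]
contact_force: [0.3, -0.0, 0.7]
width: 0.0938
grasp_force: 0.0
```

Emit:
servo_tool(moves=[[[0, -0.32, 0, 0, 0, 0, 1], [0, -0.32, 0, 0, 0, 0, 1], [0, -0.32, 0, 0, 0, 0, 1], [0, -0.32, 0, 0, 0, 0, 1], [0, -0.32, 0, 0, 0, 0, 1]]])

```text
time: 2.4
position: [0.4799, -0.2348, 0.2057]
tcp_rot: [0.002, 1.0, 0.0, 0.0]
contact_force: [1.2, -0.0, 0.9]
width: 0.0939
grasp_force: 0.0
```

Emit:
servo_tool(moves=[[[-0.0067, -0.2233, 0.2, 0, 0, 0, 1], [0, -0.2233, 0.2, 0, 0, 0, 1], [0, 0, 0.3, 0, 0, 0, 1], [0, 0, 0.3, 0, 0, 0, 1], [0, 0, 0.2, 0, 0, 0, 1]]])

```text
time: 2.9
position: [0.48, -0.2996, 0.0226]
tcp_rot: [0.002, 1.0, 0.0, -0.001]
contact_force: [0.4, 0.3, 0.1]
width: 0.094
grasp_force: 0.0
```

Emit:
servo_tool(moves=[[[0, 0, 0.08, 0, 0, 0, 1], [0, 0, 0.05, 0, 0, 0, 1], [0, 0, 0, 0, 0, 0, 1]]])

```text
time: 3.2
position: [0.4816, -0.3001, 0.0064]
tcp_rot: [0.0, 1.0, -0.0, 0.0]
contact_force: [-0.1, -0.0, 0.2]
width: 0.0941
grasp_force: 0.0
```

Emit:
servo_tool(moves=[[[0, -0.012, 0.022, 0, 0, 0, 1], [0, 0, 0, 0, 0, 0, -1], [0, 0, 0, 0, 0, 0, -1], [0, 0, 0, 0, 0, 0, -1], [0, 0, 0, 0, 0, 0, -1]]], newtons=25)

```text
time: 3.7
position: [0.4814, -0.3018, 0.003]
tcp_rot: [-0.0, 1.0, -0.0, 0.0]
contact_force: [-0.2, 0.0, 0.3]
width: 0.0653
grasp_force: 0.0
```

Emit:
servo_tool(moves=[[[0, 0, 0, 0, 0, 0, -1], [0, 0, 0, 0, 0, 0, -1], [0, 0, 0, 0, 0, 0, -1]]])

```text
time: 4.0
position: [0.4815, -0.3017, 0.0029]
tcp_rot: [-0.0, 1.0, -0.0, 0.0]
contact_force: [-0.3, 1.2, 5.2]
width: 0.0612
grasp_force: 25.0
```

Emit:
servo_tool(moves=[[[0, 0, -0.1, 0, 0, 0, -1], [0, 0, -0.25, 0, 0, 0, -1], [0, 0, -0.25, 0, 0, 0, -1], [0, 0, -0.2, 0, 0, 0, -1], [0, 0, -0.05, 0, 0, 0, -1]]])

```text
time: 4.5
position: [0.4824, -0.3027, 0.1342]
tcp_rot: [-0.0, 1.0, -0.001, 0.002]
contact_force: [-0.5, -0.2, -1.6]
width: 0.0615
grasp_force: 25.0
```

Emit:
servo_tool(moves=[[[-0.05, 0.15, 0, 0, 0, 0, -1], [-0.1, 0.28, 0, 0, 0, 0, -1], [-0.1, 0.28, 0, 0, 0, 0, -1], [-0.1, 0.28, 0, 0, 0, 0, -1], [-0.1, 0.28, 0, 0, 0, 0, -1]]])

```text
time: 5.0
position: [0.5486, -0.1094, 0.1301]
tcp_rot: [-0.0, 1.0, -0.0, -0.0]
contact_force: [1.0, -0.9, -0.8]
width: 0.0613
grasp_force: 25.0
```

Emit:
servo_tool(moves=[[[-0.1, 0.28, 0, 0, 0, 0, -1], [-0.1, 0.28, 0, 0, 0, 0, -1], [-0.1, 0.28, 0, 0, 0, 0, -1], [-0.1, 0.28, 0, 0, 0, 0, -1], [-0.087, 0.278, 0, 0, 0, 0, -1]]])

```text
time: 5.5
position: [0.6216, 0.1003, 0.1299]
tcp_rot: [-0.0, 1.0, -0.0, -0.0]
contact_force: [-0.3, -0.7, -1.1]
width: 0.0611
grasp_force: 25.0
```

Emit:
servo_tool(moves=[[[0, 0, 0, 0, 0, 0, -1], [0, 0, 0, 0, 0, 0, -1]]])

```text
time: 5.7
position: [0.6211, 0.0994, 0.1296]
tcp_rot: [-0.001, 1.0, -0.0, -0.001]
contact_force: [0.2, -0.8, -0.2]
width: 0.0613
grasp_force: 25.0
```

```bash
python3 - <<'E'
from h import *
a=optics.read_camera('scene')[120:320,170:370];b=optics.read_camera('top')[90:190,170:290]
cv2.imwrite('pics/w1.png',np.hstack([cv2.resize(a,(400,400)),cv2.resize(b,(400,400))]))
s=read_state();print(s['time'],s['position'],s['contact_force'])
E
```

```text
5.8 [0.62121042 0.097365   0.12998983] [ 0.28577365  0.04929514 -0.66205445]
```

View pics/w1.png

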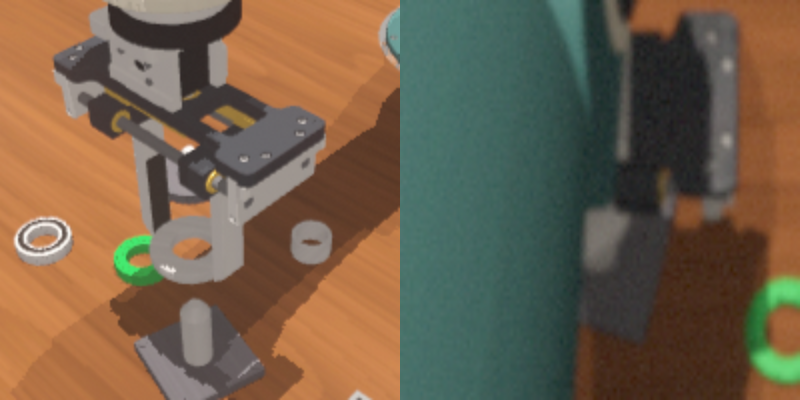

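The picture shows the washer held flat between the fingers, centred at scene pixel ≈(262,244), with the axle tip below it at ≈(267,270). I'll lower to just above the tip and check the centring.

Emit:
servo_tool(moves=[[[0, 0, 0.1, 0, 0, 0, -1], [0, 0, 0.1, 0, 0, 0, -1], [0, 0, 0.08, 0, 0, 0, -1], [0, 0, 0, 0, 0, 0, -1]]])

```text
time: 6.2
position: [0.6202, 0.098, 0.0856]
tcp_rot: [-0.0, 1.0, -0.001, -0.002]
contact_force: [0.2, -0.2, -1.4]
width: 0.0614
grasp_force: 25.0
```

```bash
python3 - <<'E'
from h import *
a=optics.read_camera('scene')[220:320,220:320]
cv2.imwrite('pics/w2.png',cv2.resize(a,(600,600),interpolation=2))
P=np.mean([read_state()['position'] for _ in range(5)],0);print(P)
for p in([.622,.0985,.074],[.622,.0985,P[2]-.003+.01],[.622,.0985,P[2]-.003]): print(6*(proj('scene',p)-220))
E
```

```text
[0.62088066 0.09814221 0.08687478]
[279.88992502 301.38207187]
[276.31584576 248.22797849]
[278.1332027  275.25590753]
```

View pics/w2.png

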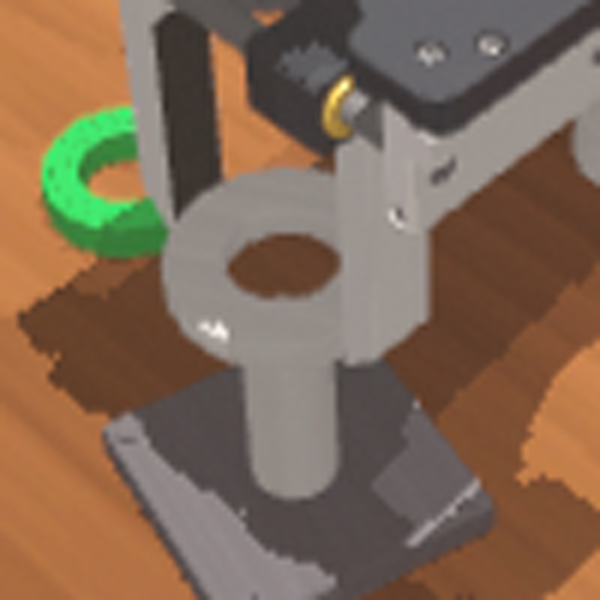

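The washer bore (285,265) lines up with the shaft centre (~290), both about 1 px right of prediction, so they are aligned. Descending.

Emit:
servo_tool(moves=[[[0, 0, 0.1, 0, 0, 0, -1], [0, 0, 0.1, 0, 0, 0, -1], [0, 0, 0.1, 0, 0, 0, -1], [0, 0, 0, 0, 0, 0, -1]]])

```text
time: 6.65
position: [0.6201, 0.0984, 0.0405]
tcp_rot: [-0.0, 1.0, -0.0, -0.002]
contact_force: [-0.1, -0.3, -0.8]
width: 0.0616
grasp_force: 25.0
```

Emit:
servo_tool(moves=[[[0, 0, 0.06, 0, 0, 0, -1], [0, 0, 0.04, 0, 0, 0, -1], [0, 0, 0.02, 0, 0, 0, -1], [0, 0, 0, 0, 0, 0, -1]]])

```text
time: 7.05
position: [0.6214, 0.0986, 0.0249]
tcp_rot: [-0.0, 1.0, -0.0, -0.0]
contact_force: [-0.5, -0.2, -1.6]
width: 0.0614
grasp_force: 25.0
```

Emit:
servo_tool(moves=[[[0, 0, 0.02, 0, 0, 0, -1], [0, 0, 0.02, 0, 0, 0, -1], [0, 0, 0.01, 0, 0, 0, -1], [0, 0, 0, 0, 0, 0, -1]]])

```text
time: 7.45
position: [0.6215, 0.0986, 0.0175]
tcp_rot: [-0.0, 1.0, -0.0, -0.0]
contact_force: [1.1, 0.2, -1.6]
width: 0.0613
grasp_force: 25.0
```

Emit:
servo_tool(moves=[[[0, 0, 0.01, 0, 0, 0, -1], [0, 0, 0, 0, 0, 0, -1]]])

```text
time: 7.65
position: [0.6215, 0.0986, 0.0161]
tcp_rot: [-0.0, 1.0, -0.0, -0.0]
contact_force: [0.0, 0.2, -1.1]
width: 0.0614
grasp_force: 25.0
```

Emit:
servo_tool(moves=[[[0, 0, 0.007, 0, 0, 0, -1], [0, 0, 0, 0, 0, 0, -1]]])

```text
time: 7.85
position: [0.6215, 0.0985, 0.0151]
tcp_rot: [-0.0, 1.0, -0.0, -0.0]
contact_force: [0.5, -0.4, -1.6]
width: 0.0612
grasp_force: 25.0
```

Emit:
servo_tool(moves=[[[0, 0, 0.005, 0, 0, 0, -1], [0, 0, 0, 0, 0, 0, -1]]])

```text
time: 8.05
position: [0.6216, 0.0986, 0.0149]
tcp_rot: [-0.0, 1.0, 0.0, 0.0]
contact_force: [-3.5, -0.4, 7.6]
width: 0.0613
grasp_force: 25.0
```

Emit:
servo_tool(moves=[[[0, 0, 0, 0, 0, 0, 0.6], [0, 0, 0, 0, 0, 0, 0.6], [0, 0, 0, 0, 0, 0, 0.6], [0, 0, -0.05, 0, 0, 0, 0.6], [0, 0, -0.2, 0, 0, 0, 0.6]]])

```text
time: 8.55
position: [0.6199, 0.0983, 0.0503]
tcp_rot: [-0.0, 1.0, -0.001, -0.002]
contact_force: [-0.6, 0.1, -0.4]
width: 0.0754
grasp_force: 0.0
```

Emit:
servo_tool(moves=[[[0, 0, -0.25, 0, 0, 0, 0.6], [0, 0, -0.2, 0, 0, 0, 0.6], [-0.03, -0.28, 0, 0, 0, 0, 0.6], [-0.03, -0.28, 0, 0, 0, 0, 0.6], [0, -0.28, 0, 0, 0, 0, 0.6]]])

```text
time: 9.05
position: [0.6311, -0.0287, 0.1203]
tcp_rot: [-0.001, 1.0, -0.0, 0.001]
contact_force: [-0.4, -0.7, 0.4]
width: 0.075
grasp_force: 0.0
```

Emit:
servo_tool(moves=[[[0, -0.28, 0, 0, 0, 0, 0.6], [0, -0.257, 0, 0, 0, 0, 0.6], [0, 0, 0.25, 0, 0, 0, 0.6], [0, 0, 0.25, 0, 0, 0, 0.6], [0, 0, 0, 0, 0, 0, 0.6]]])

```text
time: 9.55
position: [0.6281, -0.1077, 0.0408]
tcp_rot: [-0.0, 1.0, 0.0, -0.003]
contact_force: [0.3, 1.2, 0.5]
width: 0.0752
grasp_force: 0.0
```

```bash
python3 - <<'E'
from h import *
a=optics.read_camera('scene')[150:350,150:350]
cv2.imwrite('pics/w3.png',cv2.resize(a,(600,600),interpolation=2))
print(np.mean([read_state()['position'] for _ in range(5)],0))
E
```

```text
[ 0.62958775 -0.10790642  0.04352128]
```

View pics/w3.png

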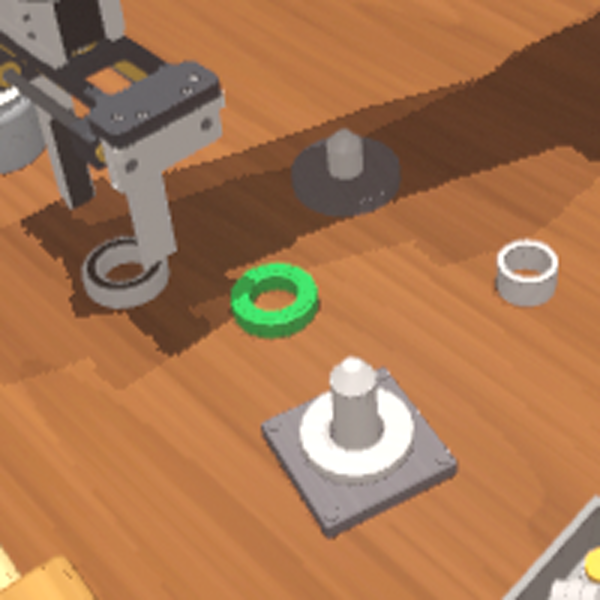

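The washer lies flat on the foot (crop 355,435) and the fingers straddle the bearing (125,272). Descending.

Emit:
servo_tool(moves=[[[0, 0, 0.13, 0, 0, 0, 0.6], [0, 0, 0.08, 0, 0, 0, 0.6], [0, 0, 0, 0, 0, 0, 0.6], [0, 0, 0, 0, 0, 0, 0.6]]])

```text
time: 10.0
position: [0.6313, -0.108, 0.0141]
tcp_rot: [-0.0, 1.0, -0.0, 0.0]
contact_force: [-0.2, -0.1, 0.6]
width: 0.0752
grasp_force: 0.0
```

Emit:
servo_tool(moves=[[[0, 0, 0.04, 0, 0, 0, 0.6], [0, 0, 0.027, 0, 0, 0, 0.6], [0, 0, 0, 0, 0, 0, 0.6], [0, 0, 0, 0, 0, 0, -1], [0, 0, 0, 0, 0, 0, -1]]])

```text
time: 10.5
position: [0.6308, -0.108, 0.003]
tcp_rot: [-0.0, 1.0, -0.0, 0.0]
contact_force: [0.7, -0.5, -0.7]
width: 0.0625
grasp_force: 0.0
```

Emit:
servo_tool(moves=[[[0, 0, 0, 0, 0, 0, -1], [0, 0, 0, 0, 0, 0, -1], [0, 0, 0, 0, 0, 0, -1], [0, 0, 0, 0, 0, 0, -1]]])

```text
time: 10.9
position: [0.6308, -0.108, 0.003]
tcp_rot: [-0.0, 1.0, -0.0, 0.0]
contact_force: [-0.6, 0.9, 2.4]
width: 0.0526
grasp_force: 24.9
```

Emit:
servo_tool(moves=[[[0, 0, -0.1, 0, 0, 0, -1], [0, 0, -0.25, 0, 0, 0, -1], [0, 0, -0.25, 0, 0, 0, -1], [0, 0, -0.2, 0, 0, 0, -1], [0.011, 0.15, -0.047, 0, 0, 0, -1]]])

```text
time: 11.4
position: [0.6303, -0.0889, 0.1347]
tcp_rot: [0.002, 1.0, -0.001, 0.003]
contact_force: [-0.1, -0.6, -2.7]
width: 0.0524
grasp_force: 24.9
```

Emit:
servo_tool(moves=[[[0.0125, 0.3, 0, 0, 0, 0, -1], [0.0125, 0.3, 0, 0, 0, 0, -1], [0.0125, 0.3, 0, 0, 0, 0, -1], [0.0125, 0.22, 0, 0, 0, 0, -1], [0, 0.107, 0, 0, 0, 0, -1]]])

```text
time: 11.9
position: [0.6209, 0.1024, 0.1307]
tcp_rot: [-0.002, 1.0, 0.001, 0.0]
contact_force: [-0.3, 0.4, -2.4]
width: 0.0528
grasp_force: 24.9
```

Emit:
servo_tool(moves=[[[0, 0, 0.1, 0, 0, 0, -1], [0, 0, 0.1, 0, 0, 0, -1], [0, 0, 0.07, 0, 0, 0, -1], [0, 0, 0, 0, 0, 0, -1], [0, 0, 0, 0, 0, 0, -1]]])

```text
time: 12.4
position: [0.6214, 0.0974, 0.0891]
tcp_rot: [0.0, 1.0, -0.0, -0.0]
contact_force: [0.0, -0.9, -1.9]
width: 0.0523
grasp_force: 24.9
```

Emit:
servo_tool(moves=[[[0, 0.006, 0.08, 0, 0, 0, -1], [0, 0, 0.08, 0, 0, 0, -1], [0, 0, 0.08, 0, 0, 0, -1], [0, 0, 0, 0, 0, 0, -1]]])

```text
time: 12.8
position: [0.6202, 0.0993, 0.0512]
tcp_rot: [-0.0, 1.0, -0.0, -0.001]
contact_force: [-0.8, -0.3, -1.8]
width: 0.0523
grasp_force: 24.9
```

Emit:
servo_tool(moves=[[[0, 0, 0.06, 0, 0, 0, -1], [0, 0, 0.06, 0, 0, 0, -1], [0, 0, 0.03, 0, 0, 0, -1], [0, 0, 0, 0, 0, 0, -1], [0, 0, 0, 0, 0, 0, -1]]])

```text
time: 13.3
position: [0.6215, 0.0994, 0.031]
tcp_rot: [-0.0, 1.0, -0.0, 0.0]
contact_force: [-0.4, -0.1, -2.4]
width: 0.0524
grasp_force: 24.9
```

Target about 0.025.

Emit:
servo_tool(moves=[[[0, 0, 0.02, 0, 0, 0, -1], [0, 0, 0.012, 0, 0, 0, -1], [0, 0, 0, 0, 0, 0, -1]]])

```text
time: 13.6
position: [0.6213, 0.0994, 0.0259]
tcp_rot: [-0.0, 1.0, -0.0, -0.0]
contact_force: [-1.3, 0.3, -2.8]
width: 0.0521
grasp_force: 24.9
```

Emit:
servo_tool(moves=[[[0, 0, 0.007, 0, 0, 0, -1], [0, 0, 0, 0, 0, 0, -1]]])

```text
time: 13.8
position: [0.6215, 0.0995, 0.025]
tcp_rot: [-0.0, 1.0, -0.0, 0.0]
contact_force: [-0.4, -0.7, -2.4]
width: 0.0525
grasp_force: 24.9
```

Emit:
servo_tool(moves=[[[0, 0, 0.005, 0, 0, 0, -1], [0, 0, 0, 0, 0, 0, -1]]])

```text
time: 14.0
position: [0.6215, 0.0994, 0.0249]
tcp_rot: [-0.0, 1.0, 0.0, 0.0]
contact_force: [-4.2, -1.1, 9.4]
width: 0.0527
grasp_force: 24.9
```

Emit:
servo_tool(moves=[[[0, 0, 0, 0, 0, 0, 0.4], [0, 0, 0, 0, 0, 0, 0.4], [0, 0, 0, 0, 0, 0, 0.4], [0, 0, -0.05, 0, 0, 0, 0.4], [0, 0, -0.2, 0, 0, 0, 0.4]]])

```text
time: 14.5
position: [0.6198, 0.0992, 0.0602]
tcp_rot: [-0.0, 1.0, -0.001, -0.002]
contact_force: [-0.7, -0.4, 1.1]
width: 0.0655
grasp_force: 0.0
```

Emit:
servo_tool(moves=[[[0, 0, -0.25, 0, 0, 0, 0.4], [0, 0, -0.1, 0, 0, 0, 0.4], [0.27, -0.03, 0, 0, 0, 0, 0.4], [0.3, -0.04, 0, 0, 0, 0, 0.4], [0.3, -0.03, 0, 0, 0, 0, 0.4]]])

```text
time: 15.0
position: [0.4892, 0.0839, 0.1142]
tcp_rot: [-0.0, 1.0, -0.0, 0.0]
contact_force: [-1.1, -0.1, -0.1]
width: 0.066
grasp_force: 0.0
```

Emit:
servo_tool(moves=[[[0.22, -0.03, 0, 0, 0, 0, 0.4], [0, 0, 0.2, 0, 0, 0, 0.4], [0, 0, 0.2, 0, 0, 0, 0.4], [0, 0, 0.06, 0, 0, 0, 0.4], [0, 0, 0, 0, 0, 0, 0.4]]])

```text
time: 15.5
position: [0.4574, 0.0795, 0.0447]
tcp_rot: [-0.0, 1.0, -0.0, -0.001]
contact_force: [0.1, -0.0, 0.3]
width: 0.0655
grasp_force: 0.0
```

```bash
python3 - <<'E'
from h import *
a=optics.read_camera('scene')[150:350,200:400]
cv2.imwrite('pics/w4.png',cv2.resize(a,(600,600),interpolation=2))
print(np.mean([read_state()['position'] for _ in range(5)],0))
E
```

```text
[0.4581043  0.07961952 0.04563036]
```

View pics/w4.png

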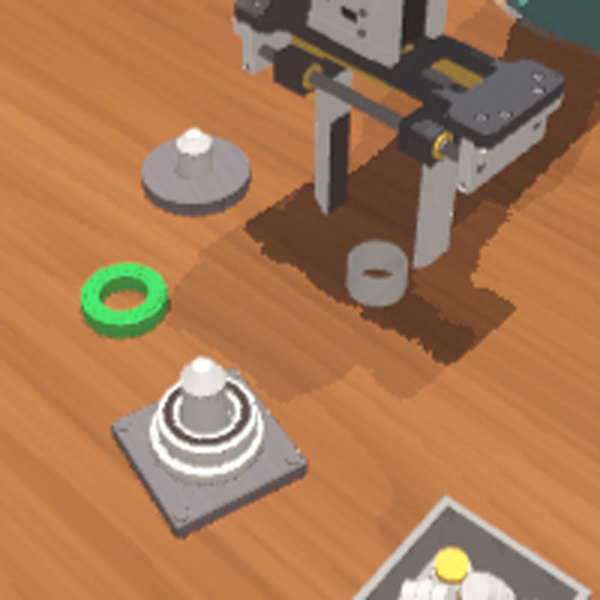

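The bearing sits flat on the washer (crop 205,415) and the fingers straddle the sleeve (377,273).

Emit:
servo_tool(moves=[[[0, 0, 0.12, 0, 0, 0, 0.4], [0, 0, 0.1, 0, 0, 0, 0.4], [0, 0, 0.05, 0, 0, 0, 0.4], [0, 0, 0, 0, 0, 0, 0.4], [0, 0, 0, 0, 0, 0, -1]]], newtons=20)

```text
time: 16.05
position: [0.4585, 0.0799, 0.0056]
tcp_rot: [-0.0, 1.0, 0.0, 0.0]
contact_force: [-0.1, 0.5, -0.2]
width: 0.0606
grasp_force: 0.0
```

Emit:
servo_tool(moves=[[[0, 0, 0, 0, 0, 0, -1], [0, 0, 0, 0, 0, 0, -1], [0, 0, 0, 0, 0, 0, -1], [0, 0, 0, 0, 0, 0, -1], [0, 0, 0, 0, 0, 0, -1]]])

```text
time: 16.55
position: [0.4582, 0.0799, 0.0051]
tcp_rot: [-0.0, 1.0, 0.0, 0.0]
contact_force: [-1.5, -0.1, 6.8]
width: 0.0383
grasp_force: 20.0
```

Emit:
servo_tool(moves=[[[0, 0, -0.1, 0, 0, 0, -1], [0, 0, -0.25, 0, 0, 0, -1], [0, 0, -0.25, 0, 0, 0, -1], [0, 0, -0.2, 0, 0, 0, -1], [-0.1, 0.01, -0.033, 0, 0, 0, -1]]])

```text
time: 17.05
position: [0.4734, 0.0817, 0.133]
tcp_rot: [-0.0, 1.0, 0.001, 0.002]
contact_force: [-0.4, 0.5, -2.2]
width: 0.0381
grasp_force: 20.0
```

Emit:
servo_tool(moves=[[[-0.25, 0.03, 0, 0, 0, 0, -1], [-0.25, 0.03, 0, 0, 0, 0, -1], [-0.25, 0.03, 0, 0, 0, 0, -1], [-0.17, 0.025, 0, 0, 0, 0, -1], [-0.07, 0, 0, 0, 0, 0, -1]]])

```text
time: 17.55
position: [0.6228, 0.0989, 0.1291]
tcp_rot: [-0.001, 1.0, -0.0, -0.0]
contact_force: [-1.1, 0.5, -0.9]
width: 0.038
grasp_force: 20.0
```

Emit:
servo_tool(moves=[[[0, 0, 0.1, 0, 0, 0, -1], [0, 0, 0.1, 0, 0, 0, -1], [0, 0, 0.05, 0, 0, 0, -1], [0, 0, 0, 0, 0, 0, -1], [0, 0, 0, 0, 0, 0, -1]]])

```text
time: 18.05
position: [0.6211, 0.0987, 0.0923]
tcp_rot: [-0.0, 1.0, -0.0, -0.0]
contact_force: [0.6, 0.6, -1.0]
width: 0.0383
grasp_force: 20.0
```

Emit:
servo_tool(moves=[[[0, 0, 0.08, 0, 0, 0, -1], [0, 0, 0.08, 0, 0, 0, -1], [0, 0, 0, 0, 0, 0, -1]]])

```text
time: 18.35
position: [0.6203, 0.0986, 0.0662]
tcp_rot: [-0.0, 1.0, -0.0, -0.001]
contact_force: [-0.6, -0.6, -1.5]
width: 0.0381
grasp_force: 20.0
```

Emit:
servo_tool(moves=[[[0, 0, 0.06, 0, 0, 0, -1], [0, 0, 0.05, 0, 0, 0, -1], [0, 0, 0.03, 0, 0, 0, -1], [0, 0, 0, 0, 0, 0, -1], [0, 0, 0, 0, 0, 0, -1]]])

```text
time: 18.85
position: [0.6215, 0.0987, 0.0473]
tcp_rot: [-0.0, 1.0, -0.0, 0.0]
contact_force: [0.5, 0.8, -1.2]
width: 0.0383
grasp_force: 20.0
```

Emit:
servo_tool(moves=[[[0, 0, 0.025, 0, 0, 0, -1], [0, 0, 0.011, 0, 0, 0, -1], [0, 0, 0, 0, 0, 0, -1]]])

```text
time: 19.15
position: [0.6213, 0.0987, 0.0416]
tcp_rot: [-0.0, 1.0, -0.0, -0.0]
contact_force: [0.4, -0.0, -0.6]
width: 0.0381
grasp_force: 20.0
```

Emit:
servo_tool(moves=[[[0, 0, 0.007, 0, 0, 0, -1], [0, 0, 0, 0, 0, 0, -1]]])

```text
time: 19.35
position: [0.6215, 0.0987, 0.0412]
tcp_rot: [-0.0, 1.0, 0.0, 0.0]
contact_force: [-1.3, 0.2, 5.2]
width: 0.0386
grasp_force: 20.0
```

Emit:
servo_tool(moves=[[[0, 0, 0.004, 0, 0, 0, -1], [0, 0, 0, 0, 0, 0, -1]]])

```text
time: 19.55
position: [0.6216, 0.0987, 0.0411]
tcp_rot: [-0.0, 1.0, 0.0, 0.0]
contact_force: [-5.6, -1.4, 12.6]
width: 0.0384
grasp_force: 20.0
```

Emit:
servo_tool(moves=[[[0, 0, 0, 0, 0, 0, 0.4], [0, 0, 0, 0, 0, 0, 0.4], [0, 0, 0, 0, 0, 0, 0.4], [0, 0, -0.05, 0, 0, 0, 0.4], [0, 0, -0.2, 0, 0, 0, 0.4]]])

```text
time: 20.05
position: [0.6198, 0.0985, 0.076]
tcp_rot: [-0.0, 1.0, -0.001, -0.002]
contact_force: [0.2, -0.5, 0.7]
width: 0.0657
grasp_force: 0.0
```

Emit:
servo_tool(moves=[[[0, 0, -0.25, 0, 0, 0, 0.4], [0, 0, -0.05, 0, 0, 0, 0.4], [0.2, 0.2, 0, 0, 0, 0, 0.4], [0.2, 0.21, 0, 0, 0, 0, 0.4], [0.2, 0.21, 0, 0, 0, 0, 0.4]]])

```text
time: 20.55
position: [0.5301, 0.1924, 0.1228]
tcp_rot: [-0.0, 1.0, 0.0, 0.0]
contact_force: [-0.1, 1.5, -0.1]
width: 0.066
grasp_force: 0.0
```

Emit:
servo_tool(moves=[[[0.2, 0.21, 0, 0, 0, 0, 0.4], [0.2, 0.21, 0, 0, 0, 0, 0.4], [0.16, 0.178, 0, 0, 0, 0, 0.4], [0, 0, 0.2, 0, 0, -0.0417, 0.4], [0, 0, 0.2, 0, 0, -0.0417, 0.4]]])

```text
time: 21.05
position: [0.4467, 0.2831, 0.0627]
tcp_rot: [-0.135, 0.991, 0.001, 0.001]
contact_force: [0.1, -0.5, -1.0]
width: 0.0656
grasp_force: 0.0
```

Emit:
servo_tool(moves=[[[0, 0, 0.06, 0, 0, 0, 0.4], [0, 0, 0, 0, 0, 0, 0.4], [0, 0, 0, 0, 0, 0, 0.4]]])

```text
time: 21.35
position: [0.448, 0.2812, 0.0546]
tcp_rot: [-0.129, 0.992, 0.0, 0.0]
contact_force: [-0.2, 0.2, 1.2]
width: 0.066
grasp_force: 0.0
```

```bash
python3 - <<'E'
from h import *
a=optics.read_camera('scene')[180:380,230:496]
cv2.imwrite('pics/w5.png',cv2.resize(a,(798,600),interpolation=2))
print(np.mean([read_state()['position'] for _ in range(5)],0),read_state()['tcp_rot'])
E
```

```text
[0.44808603 0.2814414  0.05488261] [-1.29483685e-01  9.91581269e-01  2.73652901e-04  6.98652329e-04]
```

View pics/w5.png

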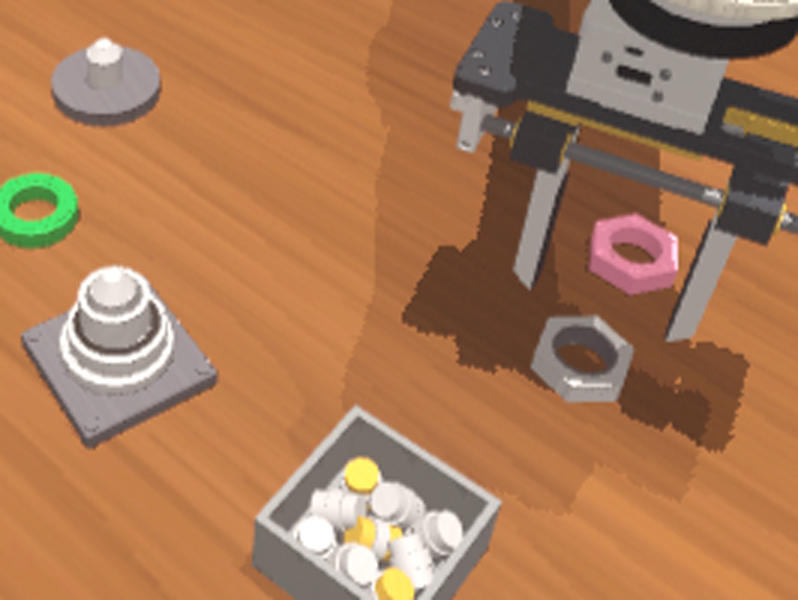

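The sleeve is seated flat (crop 113,300). The fingers straddle the steel nut (583,358) square to its flats. Descending.

Emit:
servo_tool(moves=[[[0, 0, 0.15, 0, 0, 0, 0.4], [0, 0, 0.12, 0, 0, 0, 0.4], [0, 0, 0.04, 0, 0, 0, 0.4], [0, 0, 0.03, 0, 0, 0, 0.4], [0, 0, 0, 0, 0, 0, 0.4]]])

```text
time: 21.9
position: [0.4476, 0.2814, 0.0031]
tcp_rot: [-0.131, 0.991, 0.0, 0.0]
contact_force: [-1.0, 0.2, 0.3]
width: 0.0658
grasp_force: 0.0
```

Emit:
servo_tool(moves=[[[0, 0, 0, 0, 0, 0, -1], [0, 0, 0, 0, 0, 0, -1], [0, 0, 0, 0, 0, 0, -1], [0, 0, 0, 0, 0, 0, -1], [0, 0, 0, 0, 0, 0, -1]]])

```text
time: 22.4
position: [0.4475, 0.2815, 0.0031]
tcp_rot: [-0.131, 0.991, 0.0, 0.0]
contact_force: [-1.0, -0.8, 6.7]
width: 0.0459
grasp_force: 20.0
```

Emit:
servo_tool(moves=[[[0, 0, -0.1, 0, 0, 0, -1], [0, 0, -0.25, 0, 0, 0, -1], [0, 0, -0.25, 0, 0, 0, -1], [0, 0, -0.2, 0, 0, 0.0417, -1], [0, 0, -0.08, 0, 0, 0.0417, -1]]])

```text
time: 22.9
position: [0.4482, 0.2817, 0.1385]
tcp_rot: [0.002, 1.0, 0.001, 0.001]
contact_force: [-0.3, -0.3, -1.2]
width: 0.0459
grasp_force: 20.0
```

Emit:
servo_tool(moves=[[[-0.1, -0.1, 0, 0, 0, 0, -1], [-0.2, -0.21, 0, 0, 0, 0, -1], [-0.2, -0.21, 0, 0, 0, 0, -1], [-0.2, -0.21, 0, 0, 0, 0, -1], [-0.2, -0.21, 0, 0, 0, 0, -1]]])

```text
time: 23.4
position: [0.5833, 0.139, 0.1358]
tcp_rot: [-0.0, 1.0, 0.0, 0.0]
contact_force: [0.7, 0.9, -0.6]
width: 0.0456
grasp_force: 20.0
```

Emit:
servo_tool(moves=[[[-0.163, -0.18, 0, 0, 0, 0, -1], [-0.1, -0.1, 0, 0, 0, 0, -1], [0, 0, 0.1, 0, 0, 0, -1], [0, 0, 0.1, 0, 0, 0, -1], [0, 0, 0, 0, 0, 0, -1]]])

```text
time: 23.9
position: [0.6199, 0.0993, 0.1026]
tcp_rot: [-0.001, 1.0, -0.0, -0.002]
contact_force: [0.3, 0.8, -1.7]
width: 0.0458
grasp_force: 20.0
```

Emit:
servo_tool(moves=[[[0, 0, 0, 0, 0, 0, -1], [0, 0, 0, 0, 0, 0, -1]]])

```text
time: 24.1
position: [0.6218, 0.0991, 0.1053]
tcp_rot: [-0.001, 1.0, 0.0, 0.0]
contact_force: [-0.6, 0.5, -1.4]
width: 0.0456
grasp_force: 20.0
```

Descend 0.105 → 0.067 first.

Emit:
servo_tool(moves=[[[0, 0, 0.1, 0, 0, 0, -1], [0, 0, 0.08, 0, 0, 0, -1], [0, 0, 0.04, 0, 0, 0, -1], [0, 0, 0.02, 0, 0, 0, -1], [0, 0, 0, 0, 0, 0, -1]]])

```text
time: 24.6
position: [0.6216, 0.0983, 0.0681]
tcp_rot: [-0.0, 1.0, -0.0, -0.0]
contact_force: [0.0, -0.2, -1.1]
width: 0.0457
grasp_force: 20.0
```

Emit:
servo_tool(moves=[[[0, 0, 0.01, 0, 0, 0, -1], [0, 0, 0.01, 0, 0, 0, -1], [0, 0, 0, 0, 0, 0, -1]]])

```text
time: 24.9
position: [0.6219, 0.0984, 0.0657]
tcp_rot: [-0.0, 1.0, -0.0, 0.0]
contact_force: [0.0, 1.2, -0.0]
width: 0.0461
grasp_force: 20.0
```

Emit:
servo_tool(moves=[[[0, 0, 0.015, 0, 0, 0, -1], [0, 0, 0.012, 0, 0, 0, -1], [0, 0, 0, 0, 0, 0, -1]]])

```text
time: 25.2
position: [0.6217, 0.0984, 0.0613]
tcp_rot: [-0.0, 1.0, -0.0, -0.0]
contact_force: [0.5, -0.3, -0.9]
width: 0.0456
grasp_force: 20.0
```

Emit:
servo_tool(moves=[[[0, 0, 0.006, 0, 0, 0, -1], [0, 0, 0, 0, 0, 0, -1]]])

```text
time: 25.4
position: [0.6219, 0.0984, 0.0611]
tcp_rot: [-0.0, 1.0, 0.0, 0.0]
contact_force: [-2.3, 0.2, 5.8]
width: 0.0459
grasp_force: 20.0
```

Emit:
servo_tool(moves=[[[0, 0, 0.003, 0, 0, 0, -1], [0, 0, 0, 0, 0, 0, -1]]])

```text
time: 25.6
position: [0.622, 0.0984, 0.0611]
tcp_rot: [-0.0, 1.0, 0.0, 0.0]
contact_force: [-5.6, -0.1, 12.0]
width: 0.0459
grasp_force: 20.0
```

Seated. Releasing, then retreating up.

Emit:
servo_tool(moves=[[[0, 0, 0, 0, 0, 0, 0.4], [0, 0, 0, 0, 0, 0, 0.4], [0, 0, 0, 0, 0, 0, 0.4], [0, 0, -0.05, 0, 0, 0, 0.4], [0, 0, -0.2, 0, 0, 0, 0.4]]])

```text
time: 26.1
position: [0.6203, 0.0982, 0.0961]
tcp_rot: [-0.0, 1.0, -0.001, -0.002]
contact_force: [-0.6, 0.5, 0.8]
width: 0.066
grasp_force: 0.0
```

Emit:
servo_tool(moves=[[[0, 0, -0.25, 0, 0, 0, 0.4], [0, 0, -0.25, 0, 0, 0, 0.4], [0.2, 0, -0.1, 0, 0, 0, 0.4], [0.3, 0, 0, 0, 0, 0, 0.4], [0.2, 0, 0, 0, 0, 0, 0.4]]])

```text
time: 26.6
position: [0.5149, 0.0982, 0.1884]
tcp_rot: [-0.0, 1.0, 0.0, 0.0]
contact_force: [0.7, 1.0, -0.7]
width: 0.066
grasp_force: 0.0
```

Emit:
servo_tool(moves=[[[0, 0, 0, 0, 0, 0, 0.4], [0, 0, 0, 0, 0, 0, 0.4], [0, 0, 0, 0, 0, 0, 0.4]]])

```text
time: 26.9
position: [0.5176, 0.0983, 0.1881]
tcp_rot: [-0.0, 1.0, -0.0, 0.0]
contact_force: [0.2, -0.9, -0.5]
width: 0.0657
grasp_force: 0.0
```

```bash
python3 - <<'E'
from h import *
a=optics.read_camera('scene')[230:350,200:360]
cv2.imwrite('pics/w6.png',cv2.resize(a,(800,600),interpolation=2))
s=read_state();print(s['time'],s['position'],s['contact_force'])
E
```

```text
26.95 [0.51761056 0.09823165 0.18787852] [ 0.52817316 -0.10634843  0.5073874 ]
```

View pics/w6.png

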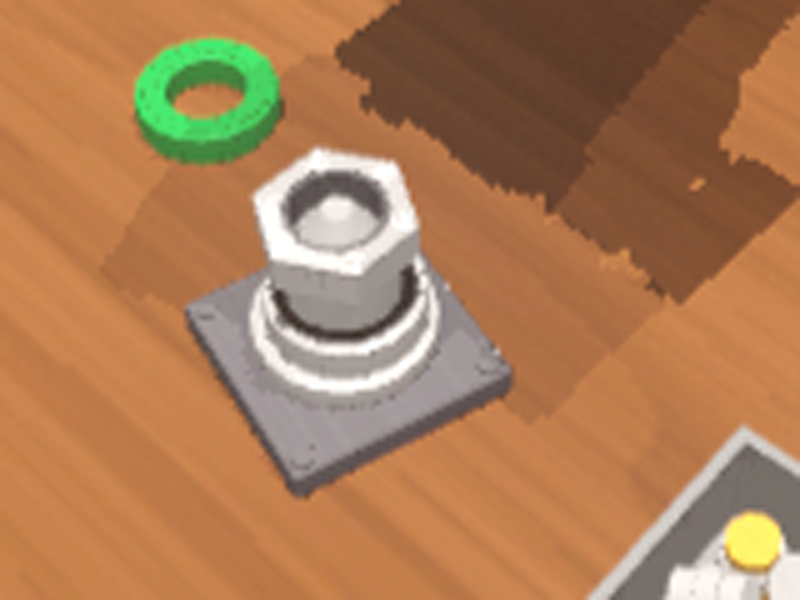

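The stack stands complete and flat: washer, bearing, sleeve, then nut (crop 338,212) on the square-foot axle. The robot is clear of it.

```bash
python3 -c "
from rig import job
print(job.sign_off())"
```

```text
the job is handed in; nothing more can be done
None
```

The job is handed in: washer, bearing, sleeve and nut were lowered in that order onto the square-foot axle, each down to contact and flat in the final picture, in about 27 s, with the tin and bin not touched.

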